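# Clear the bench, then hold the suction valve's dead-man lever half open

### The job

Before the dust suction is switched on, clear up the three small loose things in front of the trays: put both bits of wood (the dowel and the wooden block) into the wooden tray and the eraser into the blue tray with the pencil, each lying on the tray floor and let go. Only when all three lie in their trays, press the red spring-loaded dead-man lever down with the fingertips to half of its travel, where it is level and stands between the green marks, never as far as its bottom stop; keep it there for at least three seconds and finish while still holding it down. Leave everything else on the bench where it is.

Things in the scene. Friction and masses are not known exactly. Their poses are not given: they have to be found in the camera images.
- dowel: loose round wooden dowel, 18 mm diameter, 110 mm long, lying on the bench; origin on its underside at mid length as it first lies (its axis is 9 mm above); its length runs along its own y
- offcut: loose small block of pale wood, 40 (own x) x 50 (own y) x 24 mm high; origin at the centre of its underside
- eraser: loose white eraser in a blue card sleeve, 19 (own x) x 42 (own y) x 13 mm high; origin at the centre of its underside
- wood_tray: fixed open tray of brown wood, 130 (own x) x 160 (own y) x 30 mm high, walls and floor 4 mm thick; origin at the centre of its underside
- blue_tray: fixed open tray of blue plastic, 130 (own x) x 160 (own y) x 30 mm high, walls and floor 4 mm thick; origin at the centre of its underside; a 7 mm thick red pencil is fixed along its wall at own x = +48 mm (it stays there)
- lever (a joint): angle in rad of the red dead-man lever of the suction valve: 0 = at rest, let go (it slopes up by 0.3 rad towards its free end), 0.30 = half travel, level, between the green marks of the white gate (green is 0.22 to 0.38), 0.60 = bottom stop. A spring returns it; pressed at the middle of the paddle it takes about 3 N to start, 8 N at 0.30 and 13 N at the stop
- lever_pad (a point): centre of the top of the lever's red paddle (60 mm along the lever, 42 mm across, 10 mm thick), where it is to be pressed from above; it is on the lever and moves with it: 120 mm from the hinge line along the lever, about 133 mm above the bench at rest and 98 mm when level. Its axes are those of the lever as let go: turned with the valve's yaw, and pitched down as the lever is pressed
- lever_hinge (a point): centre of the lever's hinge, 90 mm above the bench, fixed on the grey valve (base plate 115 x 76 mm); the lever runs from it along the point's own -x, the hinge axis along its own y. The white gate with the marks stands 55 mm in front of it, 122 mm high
- oilstone: grey oilstone on its wooden base, 62 x 165 x 34 mm; a bystander to leave alone; origin at the middle of its underside
- wood_glue: white glue bottle with a yellow nozzle, 58 mm wide, 185 mm high; a bystander to leave alone; origin at the middle of its underside
- wax_tin: flat round green tin, 86 mm diameter, 29 mm high; a bystander to leave alone; origin at the middle of its underside
- sanding_block: brown cork sanding block, 64 x 112 x 33 mm; a bystander to leave alone; origin at the middle of its underside
- mallet: wooden carver's mallet lying down, 85 x 254 x 86 mm; a bystander to leave alone; origin at the middle of its underside
- slip_stone: grey slip stone, 40 x 100 x 11 mm; a bystander to leave alone; origin at the middle of its underside
- masking_tape: roll of masking tape lying flat, 96 mm diameter, 24 mm high; a bystander to leave alone; origin at the middle of its underside

How it is judged:
By the outcome, as a careful person would: the job done as asked, in the order asked, and still so for the second after the job is handed in, while the arm keeps its last pose, push and grip.
It also fails if it takes over 72 s, if anything falls off the work surface, if the arm or the gripper's body presses on something with over 40 N, if the wrist force passes 120 N, or if a joint passes its speed limit or range.

### The arm

A 6-joint arm with a two-finger parallel gripper is mounted at the origin on the work surface; the furniture and walls round the work are solid. World frame = base frame: x ahead of the robot, y to its left, z up, the work surface at z = 0. Lengths are in m, angles in rad, forces in N, time in s.
With the tool pointing down it reaches from about 0.325 to 0.9 m from the base axis. Payload 6.1 kg.
Tool frame: the origin (TCP) lies midway between the tips of the shut fingers; the grasp point (between the pads) lies 19 mm behind it; x points along the fingers, y is the direction in which the jaws open and shut, and the axes are right-handed (so a half turn about x gives the same grasp; the last joint's range is limited). The gripper opens to 85 mm and grips with 20 to 120 N. Pads are 22 mm wide; open, the fingers measure 114 mm over their backs; the gripper's body (76 mm by 85 mm) begins 54 mm behind the grasp point. The pads swing forward as they close: fully open they stand 13 mm farther back than shut.
Start: joints at [-1.347, 0.22, 1.526, -0, 1.395, -0.126], TCP at [0.214, -0.587, 0.231] pointing down, gripper open.
Joint ranges: [-2.98, 2.98], [-0.91, 2.08], [0.09, 2.57], [-1.24, 4.39], [0.2, 2.65], [-2.68, 2.68]. Speed limits (rad/s): [2.57, 2.57, 3.01, 3.14, 3.14, 3.14].

### API

Orientations are given as [roll, pitch, yaw] about the fixed x, y, z axes, in that order (R = Rz(yaw) Ry(pitch) Rx(roll)).
In Python, from plant import movep, move_l, set_joints, gripper_to, hold, inverse_kinematics, observe, get_image, get_calibration, Unreachable, job_done gives the robot as it stands. Calls block until the motion is done:
- movep(position, orientation): joint-space move of the TCP to a pose.
- move_l(position, feed=0.15, rotation=None, max_force=None): straight line of the TCP; rotation=None keeps the orientation; feed is the mean speed in m/s. With max_force (N) it stops when the force on the tool has changed by that much, and returns True; else False.
- set_joints(angles): joint-space move.
- gripper_to(opening, f_grip=None): finger opening in m; f_grip is the grip in N (None keeps the last); returns when the fingers have stopped.
- hold(seconds).
- inverse_kinematics(position, orientation): joint angles nearest the present ones, or None.
- observe(): the state.
- get_image(name): name is "scene" or "top" or "wrist"; returns (picture, depth): 420x560x3 uint8, red, green, blue; 420x560 float32, m along the optical axis (not along the pixel's ray), 0 where there is no reading.
- get_calibration(name): a dict with "intrinsics" (3x3 intrinsics, pixels), "world_from_camera" (4x4, takes a point from camera to world coordinates). Camera axes: x right, y down, z forward; pixel columns grow to the right and rows downward; lengths in m; the calibration is good to about 2 mm. A picture is of the moment at which its call begins: read the wrist's pose just before it. get_calibration takes no time and is no camera call; for the wrist camera it gives the pose at the moment of the call.
A pose or a line that the arm cannot do raises Unreachable and nothing moves.
- job_done(): hands the job in, once; it reports no verdict.
The state is a dict: "time_s": time; "q": joint angles; "joint_velocities": joint speeds; "joint_torque": joint torques, N m; "eef_pos": TCP position; "tcp_rot": TCP orientation; "ft_force": force on the tool from outside, world axes, zero at the start; "torque": the same for the moment, N m; "opening": finger opening in m.
Only numpy, scipy, OpenCV 4.12 (cv2) and the standard library are available. Lean on these libraries where they do the work, as an engineer would, in place of code of your own. Each camera call takes 0.05 s, during which the arm holds its last target.

## Working session

There is one attempt and no reset: what is moved stays moved. The work goes in short steps, each a Python script; the robot and the scene stay as the last script left them, time stands still between calls to the robot, and variables do not carry over. Pictures are saved under pics/ and viewed, and the job is handed in when it is done.

```bash
mkdir -p pics; ls; python3 - <<'E'
from plant import *
import cv2,numpy as np
o=observe();print({k:np.round(v,3) for k,v in o.items()})
for n in("scene","top"):
    p,d=get_image(n);cv2.imwrite(f"pics/{n}0.png",cv2.cvtColor(p,cv2.COLOR_RGB2BGR));np.save(f"pics/{n}0d.npy",d)
    c=get_calibration(n);print(n,np.round(c["intrinsics"],1).tolist(),np.round(c["world_from_camera"],3).tolist())
E
```

```text
pics
{'time_s': np.float64(0.0), 'q': array([-1.347,  0.221,  1.528,  0.   ,  1.395, -0.126]), 'joint_velocities': array([-0.   ,  0.002, -0.001,  0.   , -0.001,  0.001]), 'joint_torque': array([ 1.0000e-03, -4.9689e+01, -3.8940e+01, -0.0000e+00,  1.1000e-02,
        0.0000e+00]), 'eef_pos': array([ 0.214, -0.587,  0.23 ]), 'tcp_rot': array([-1.698,  1.569,  1.793]), 'ft_force': array([-0.355,  0.235,  0.68 ]), 'torque': array([-0.002,  0.012, -0.025]), 'opening': np.float64(0.085)}
scene [[498.9, 0.0, 274.9], [0.0, 498.9, 206.2], [0.0, 0.0, 1.0]] [[-0.536, -0.635, 0.556, -0.282], [-0.844, 0.392, -0.366, 0.51], [0.014, -0.666, -0.746, 1.188], [0.0, 0.0, 0.0, 1.0]]
top [[467.8, 0.0, 271.6], [0.0, 467.8, 207.1], [0.0, 0.0, 1.0]] [[-0.007, -0.989, 0.147, 0.322], [-1.0, 0.011, 0.026, -0.026], [-0.028, -0.147, -0.989, 1.462], [0.0, 0.0, 0.0, 1.0]]
```

View pics/top0.png

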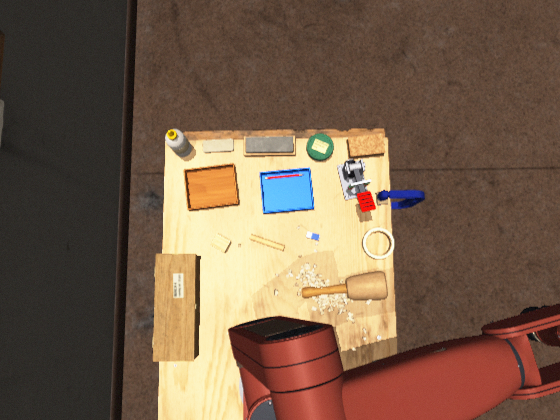

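View pics/scene0.png

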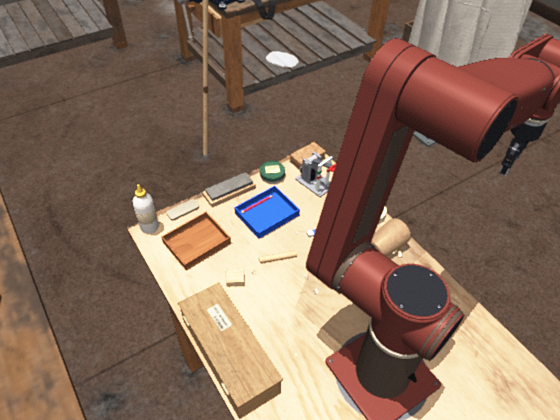

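```bash
python3 - <<'E'
import cv2
i=cv2.imread("pics/top0.png")
cv2.imwrite("pics/c1.png",cv2.resize(i[125:255,160:330],None,fx=4.6,fy=4.6,interpolation=cv2.INTER_CUBIC))
cv2.imwrite("pics/c2.png",cv2.resize(i[125:265,290:430],None,fx=4.2,fy=4.2,interpolation=cv2.INTER_CUBIC))
E
```

```text
(no output)
```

View pics/c1.png

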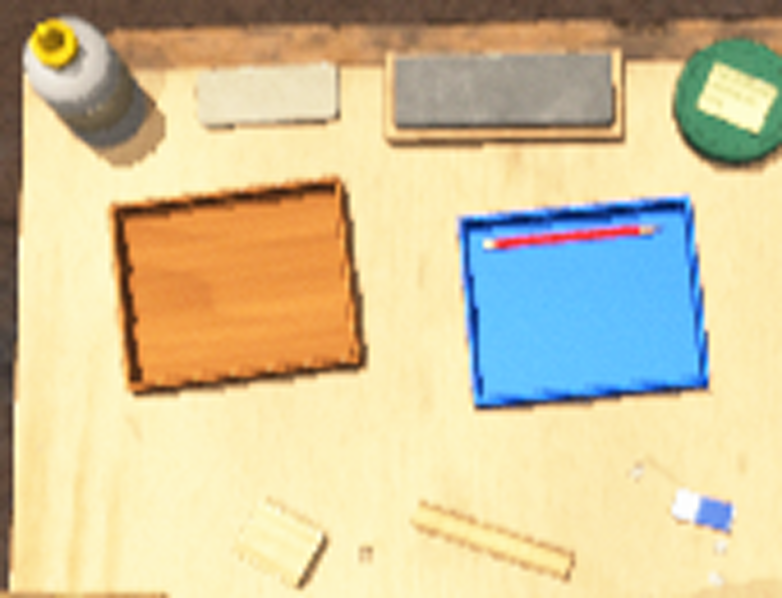

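View pics/c2.png

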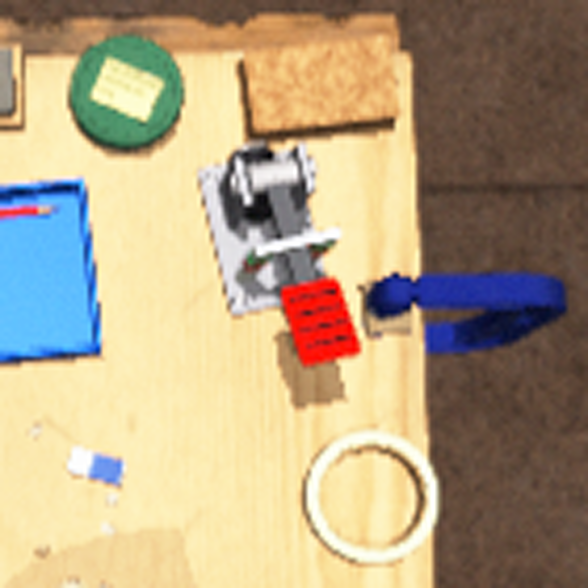

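```bash
cat > h.py <<'E'
from plant import *
import numpy as np,cv2
def ray(n,uv,z,c=None):
    c=c or get_calibration(n);K=np.array(c["intrinsics"]);T=np.array(c["world_from_camera"])
    r=[]
    for u,v in uv:
        d=T[:3,:3]@np.linalg.solve(K,[u,v,1.]);r.append(T[:3,3]+d*(z-T[2,3])/d[2])
    return np.array(r)
def cloud(d,c):
    K=np.array(c["intrinsics"]);T=np.array(c["world_from_camera"])
    v,u=np.indices(d.shape);P=np.stack([(u-K[0,2])*d/K[0,0],(v-K[1,2])*d/K[1,1],d],-1)
    return P@T[:3,:3].T+T[:3,3]
def down(yaw):  # tool x down, jaw axis (tool y) along yaw in world xy
    from scipy.spatial.transform import Rotation as R
    x=np.array([0,0,-1.]);y=np.array([np.cos(yaw),np.sin(yaw),0]);z=np.cross(x,y)
    return R.from_matrix(np.stack([x,y,z],1)).as_euler('xyz')
def rect(P):
    P=P[:,:2];e=[np.linalg.norm(P[i]-P[i-1]) for i in (1,2,3,0)]
    return P.mean(0).round(4),np.round(e,3),[round(float(np.degrees(np.arctan2(*(P[i]-P[i-1])[::-1]))),1) for i in (1,2,3,0)]
E
python3 - <<'E'
from h import *
f=lambda L,s,a,b:[(x/s+a-.5,y/s+b-.5) for x,y in L]
A=lambda L:f(L,4.6,160,125)
B=lambda L:f(L,4.2,290,125)
d=np.load("pics/top0d.npy");W=cloud(d,get_calibration("top"))
for n,L,z in [("block",[(270,500),(326,545),(300,585),(238,545)],.024),("dowel",[(415,507),(575,555),(570,578),(412,525)],.012),("eraser",[(680,488),(733,503),(727,530),(673,512)],.013),("wood",[(112,205),(340,180),(362,365),(133,392)],.03),("blue",[(460,215),(690,198),(708,385),(477,405)],.03)]:
    q=A(L);m=np.mean(q,0).astype(int);print(n,rect(ray("top",q,z)),"depthpt",W[m[1],m[0]].round(3))
q=B([(280,288),(335,280),(358,352),(303,364)]);m=np.mean(q,0).astype(int);print("paddle",rect(ray("top",q,.133)),W[m[1],m[0]].round(3))
for u,v in q:print(W[int(v),int(u)].round(3))
q=B([(393,295),(262,175)]);print(ray("top",q,.06).round(3),[W[int(v),int(u)].round(3) for u,v in q])
E
```

```text
block (array([0.4263, 0.1686]), array([0.049, 0.032, 0.05 , 0.037]), [-128.9, 147.0, 57.1, -35.3]) depthpt [0.428 0.168 0.028]
dowel (array([0.4275, 0.0287]), array([0.113, 0.016, 0.112, 0.012]), [-107.2, 167.1, 71.0, -9.5]) depthpt [0.428 0.03  0.016]
eraser (array([ 0.4483, -0.1133]), array([0.037, 0.019, 0.038, 0.017]), [-106.5, 166.3, 70.9, -17.2]) depthpt [ 0.451 -0.112  0.012]
wood (array([0.6021, 0.2013]), array([0.157, 0.129, 0.156, 0.131]), [-84.4, -173.1, 96.1, 7.4]) depthpt [0.608 0.208 0.007]
blue (array([ 0.5886, -0.0344]), array([0.157, 0.129, 0.156, 0.131]), [-86.5, -175.7, 94.3, 4.8]) depthpt [ 0.597 -0.033 -0.   ]
paddle (array([ 0.5341, -0.2597]), array([0.038, 0.052, 0.038, 0.054]), [-82.3, -164.7, 101.8, 14.7]) [ 0.536 -0.258  0.137]
[ 0.578 -0.252  0.017]
[ 0.564 -0.272  0.127]
[ 0.512 -0.281  0.142]
[ 0.504 -0.245  0.14 ]
[[ 0.564 -0.326  0.06 ]
 [ 0.654 -0.235  0.06 ]] [array([ 0.562, -0.321,  0.086]), array([ 0.645, -0.227,  0.1  ])]
```

```bash
cat >> h.py <<'E'
def snap(n,name):
    c=get_calibration(n);p,d=get_image(n);cv2.imwrite(f"pics/{name}.png",cv2.cvtColor(p,cv2.COLOR_RGB2BGR))
    np.savez(f"pics/{name}.npz",d=d,K=c["intrinsics"],T=c["world_from_camera"])
def cal(name):
    z=np.load(f"pics/{name}.npz");return {"intrinsics":z["K"],"world_from_camera":z["T"]}
E
python3 - <<'E'
from h import *
R=np.radians
movep([0.448,-0.113,0.2],down(R(-17)))
o=observe();print(o["time_s"],o["q"].round(2),o["eef_pos"].round(4),o["tcp_rot"].round(2))
snap("wrist","w1");print(cal("w1"))
for p,y in [((.427,.029,.2),-18),((.426,.169,.2),-36),((.60,.2,.2),96.5),((.6,.2,.2),6.5),((.58,-.034,.2),4.7),((.534,-.26,.25),15),((.534,-.26,.25),105)]:
    q=inverse_kinematics(p,down(R(y)));print(p,y,None if q is None else np.round(q,2))
E
```

```text
2.0167 [-0.42 -0.15  1.97 -0.    1.33 -0.12] [ 0.4482 -0.1138  0.2002] [ 0.96  1.57 -0.91]
{'intrinsics': array([[297.51797001,   0.        , 277.32519143],
       [  0.        , 297.51797001, 205.85619853],
       [  0.        ,   0.        ,   1.        ]]), 'world_from_camera': array([[ 9.56014809e-01, -2.78790382e-01, -9.11680188e-02,
         4.71071091e-01],
       [-2.93318337e-01, -9.08456432e-01, -2.97777205e-01,
        -3.80106241e-02],
       [ 1.95247870e-04,  3.11420670e-01, -9.50272134e-01,
         3.42478474e-01],
       [ 0.00000000e+00,  0.00000000e+00,  0.00000000e+00,
         1.00000000e+00]])}
(0.427, 0.029, 0.2) -18 [-0.12 -0.25  2.05  0.    1.34  0.2 ]
(0.426, 0.169, 0.2) -36 [ 0.21 -0.16  1.98 -0.    1.33  0.83]
(0.6, 0.2, 0.2) 96.5 [ 0.2   0.26  1.54 -0.    1.34 -1.49]
(0.6, 0.2, 0.2) 6.5 [ 0.2   0.26  1.54 -0.    1.34  0.08]
(0.58, -0.034, 0.2) 4.7 [-0.19  0.14  1.68  0.    1.32 -0.28]
(0.534, -0.26, 0.25) 15 [-0.59  0.13  1.59  0.    1.42 -0.85]
(0.534, -0.26, 0.25) 105 [-0.59  0.13  1.59  0.    1.42 -2.42]<sys>:0: UserWarning: Gimbal lock detected. Setting third angle to zero since it is not possible to uniquely determine all angles.
```

View pics/w1.png

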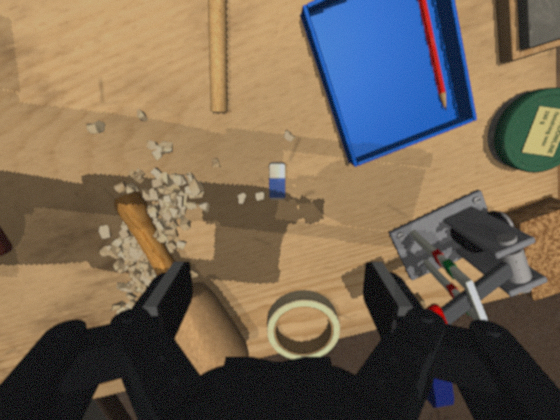

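```bash
python3 - <<'E'
import cv2
i=cv2.imread("pics/w1.png")
cv2.imwrite("pics/w1a.png",cv2.resize(i[145:215,240:330],None,fx=8,fy=8,interpolation=cv2.INTER_CUBIC))
cv2.imwrite("pics/w1b.png",cv2.resize(i[180:340,380:560],None,fx=4,fy=3.7,interpolation=cv2.INTER_CUBIC))
E
```

```text
(no output)
```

View pics/w1a.png

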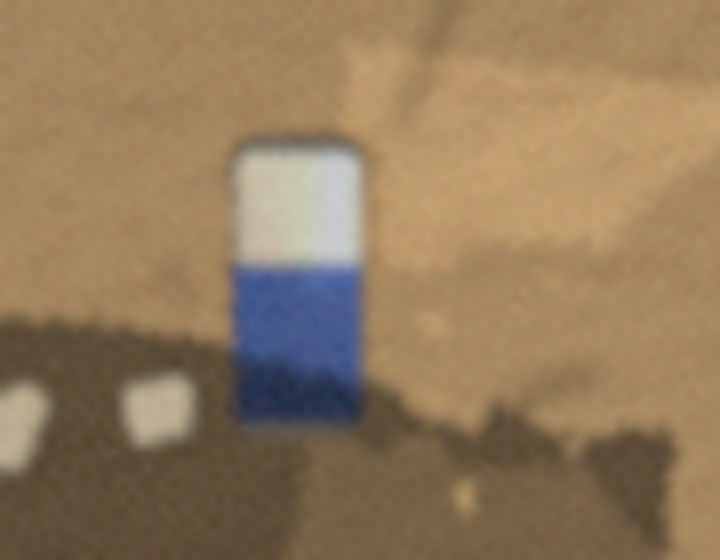

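View pics/w1b.png

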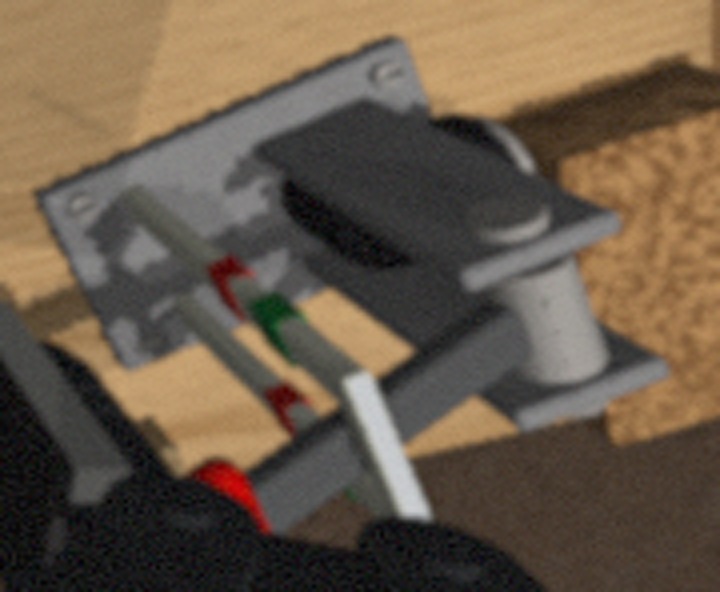

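```bash
python3 - <<'E'
from h import *
c=cal("w1");q=[(x/8+240-.5,y/8+145-.5) for x,y in [(236,142),(362,142),(362,422),(238,422)]]
print(rect(ray("",q,.013,c)));W=cloud(np.load("pics/w1.npz")["d"],c);print(W[175,277].round(4),W[165,277].round(4),W[185,277].round(4))
q=[(212,111),(226,111)];print("dowel near end",ray("",q,.009,c).round(4))
E
```

```text
(array([ 0.4481, -0.1117]), array([0.018, 0.041, 0.018, 0.041]), [-17.1, -106.6, 162.9, 72.9])
[ 0.4497 -0.1065  0.0115] [ 0.4531 -0.0955  0.0117] [ 0.4465 -0.1172  0.0133]
dowel near end [[ 0.4037 -0.0201  0.009 ]
 [ 0.4179 -0.0245  0.009 ]]
```

```bash
python3 -W ignore - <<'E'
from h import *
R=np.radians
gripper_to(0.045,30)
move_l([0.448,-0.112,0.03],feed=.2)
print(move_l([0.448,-0.112,0.005],feed=.06,max_force=12))
gripper_to(0.0,30)
o=observe();print(o["time_s"],o["opening"],o["eef_pos"].round(4),o["ft_force"].round(1))
move_l([0.448,-0.112,0.12],feed=.2)
movep([0.575,-0.036,0.12],down(R(4.6)))
o=observe();print(o["time_s"],o["opening"],o["eef_pos"].round(4))
snap("wrist","w2")
E
```

```text
False
4.4667 0.016875817039590447 [ 0.4484 -0.1122  0.0054] [0.1 0.  1.9]
5.8333 0.016583295690642378 [ 0.5736 -0.0354  0.1176]
```

View pics/w2.png

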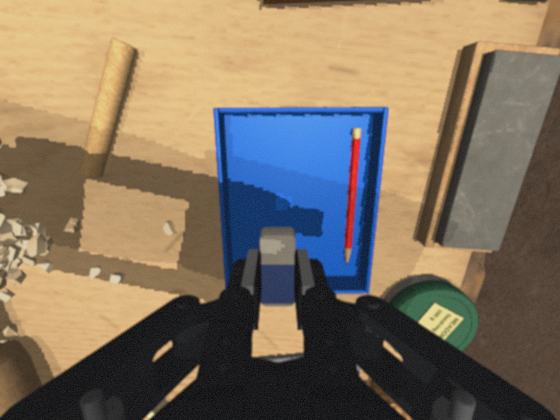

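```bash
python3 -W ignore - <<'E'
from h import *
R=np.radians
move_l([0.575,-0.036,0.03],feed=.2)
print(move_l([0.575,-0.036,0.0095],feed=.05,max_force=8))
print(observe()["eef_pos"].round(4))
gripper_to(0.036,30)
move_l([0.575,-0.036,0.1],feed=.2)
movep([0.427,0.029,0.17],down(R(-18)))
o=observe();print(o["time_s"],o["opening"],o["eef_pos"].round(4))
snap("wrist","w3")
E
```

```text
True
[ 0.575  -0.036   0.0094]
8.6 0.036219657317494845 [0.4272 0.0288 0.1692]
```

View pics/w3.png

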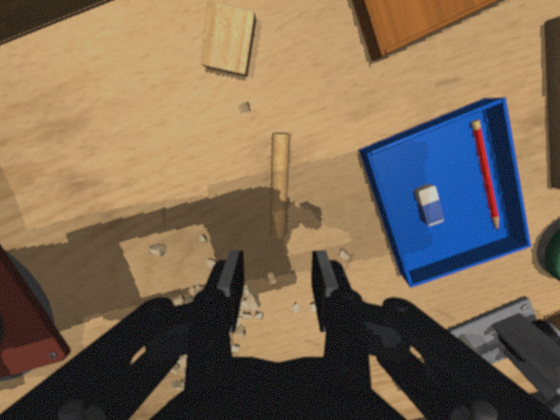

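```bash
python3 - <<'E'
import cv2
i=cv2.imread("pics/w3.png")
a=cv2.resize(i[120:250,240:320],None,fx=4.5,fy=4.5,interpolation=cv2.INTER_CUBIC)
b=cv2.resize(i[0:90,190:270],None,fx=5,fy=5,interpolation=cv2.INTER_CUBIC)
b=cv2.copyMakeBorder(b,0,a.shape[0]-b.shape[0],0,0,cv2.BORDER_CONSTANT)
cv2.imwrite("pics/w3a.png",cv2.hconcat([a,b]))
E
```

```text
(no output)
```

View pics/w3a.png

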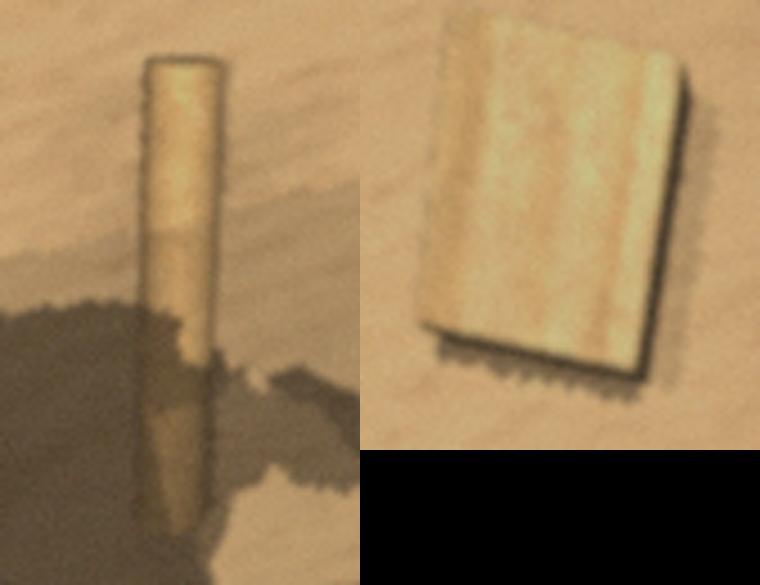

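```bash
python3 - <<'E'
from h import *
c=cal("w3")
print(rect(ray("",[(x/4.5+240-.5,y/4.5+120-.5) for x,y in [(145,60),(221,62),(210,532),(133,530)]],.010,c)))
print(rect(ray("",[((x-360)/5+190-.5,y/5-.5) for x,y in [(450,12),(683,62),(640,372),(422,322)]],.024,c)))
W=cloud(np.load("pics/w3.npz")["d"],c);print(W[40,228].round(4),W[160,281].round(4))
E
```

```text
(array([0.4282, 0.0283]), array([0.017, 0.112, 0.019, 0.112]), [-19.4, -108.6, 160.5, 70.3])
(array([0.4277, 0.1715]), array([0.039, 0.049, 0.039, 0.048]), [-28.5, -118.3, 150.1, 62.0])
[0.4279 0.1706 0.0236] [0.4396 0.0569 0.0168]
```

```bash
python3 -W ignore - <<'E'
from h import *
R=np.radians
gripper_to(0.065,40)
movep([0.4277,0.1715,0.12],down(R(-29)))
move_l([0.4277,0.1715,0.04],feed=.2)
print(move_l([0.4277,0.1715,0.006],feed=.06,max_force=12))
gripper_to(0.0,40)
o=observe();print(o["time_s"],o["opening"],o["eef_pos"].round(4),o["ft_force"].round(1))
move_l([0.4277,0.1715,0.12],feed=.2)
movep([0.5723,0.198,0.12],down(R(-83.7)))
o=observe();print(o["time_s"],o["opening"],o["eef_pos"].round(4),o["q"].round(2))
snap("wrist","w4")
E
```

```text
False
11.3083 0.039143712474489493 [0.4283 0.1716 0.0066] [0.5 1.1 1.6]
12.925 0.03930524681554187 [0.5708 0.1977 0.1182] [0.2  0.28 1.68 0.   1.19 1.66]
```

View pics/w4.png

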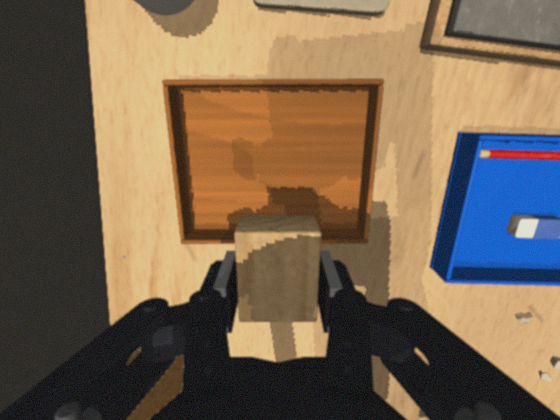

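```bash
python3 -W ignore - <<'E'
from h import *
R=np.radians
r=rect(ray("",[(164,80),(383,80),(368,243),(182,243)],.03,cal("w4")));print(r)
if np.linalg.norm(r[0]-[.6021,.2013])<.006:
    move_l([0.5723,0.198,0.05],feed=.2)
    print(move_l([0.5723,0.198,0.0108],feed=.05,max_force=8),observe()["eef_pos"].round(4))
    gripper_to(0.055,30)
    move_l([0.5723,0.198,0.1],feed=.2)
    gripper_to(0.04)
    movep([0.428,0.0285,0.12],down(R(-18.6)))
    move_l([0.428,0.0285,0.03],feed=.2)
    print(move_l([0.428,0.0285,0.004],feed=.06,max_force=12))
    gripper_to(0.0,40)
    o=observe();print(o["time_s"],o["opening"],o["eef_pos"].round(4),o["ft_force"].round(1))
    move_l([0.428,0.0285,0.12],feed=.2)
    movep([0.6309,0.2045,0.12],down(R(6.3)))
    o=observe();print(o["time_s"],o["opening"],o["eef_pos"].round(4),o["q"].round(2))
    snap("wrist","w5");snap("top","t5")
E
```

```text
(array([0.6046, 0.2033]), array([0.157, 0.128, 0.158, 0.128]), [-83.6, -172.9, 96.4, 6.4])
True [0.5713 0.1978 0.0106]
False
18.2417 0.016167776454801327 [0.4284 0.0284 0.0044] [-0.6 -0.1  1.7]
20.0167 0.016279432232830703 [0.6298 0.2037 0.1188] [ 0.19  0.4   1.52 -0.    1.22  0.08]
```

View pics/w5.png

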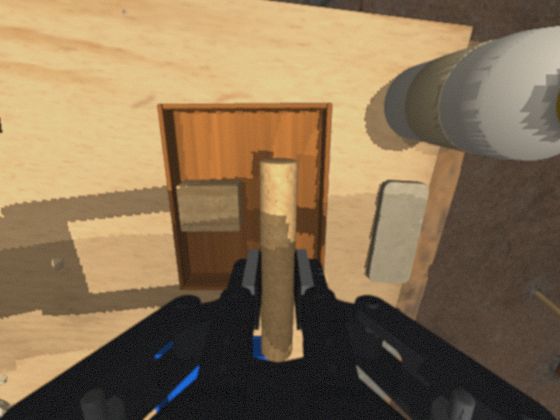

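```bash
python3 -W ignore - <<'E'
from h import *
R=np.radians
p=[0.6312,0.2045]
move_l(p+[0.05],feed=.2)
print(move_l(p+[0.0085],feed=.05,max_force=8),observe()["eef_pos"].round(4))
gripper_to(0.027,30)
move_l(p+[0.15],feed=.2)
gripper_to(0.0)
snap("wrist","w6")
movep([0.534,-0.26,0.28],down(R(15)))
o=observe();print(o["time_s"],o["opening"],o["eef_pos"].round(4),o["ft_force"].round(1))
snap("top","t6");snap("scene","s6");snap("wrist","w7")
i=cv2.imread("pics/t6.png");a=cv2.resize(i[125:275,160:420],None,fx=3,fy=3,interpolation=cv2.INTER_CUBIC);cv2.imwrite("pics/t6a.png",a)
E
```

```text
True [0.6302 0.2043 0.0085]
24.75 0.00024267501501255856 [ 0.5343 -0.2591  0.2796] [0.4 0.7 0.7]
```

View pics/t6a.png

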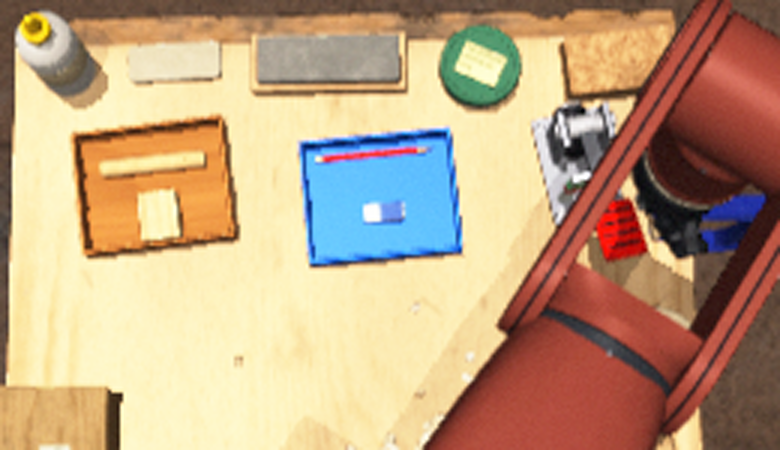

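View pics/w7.png

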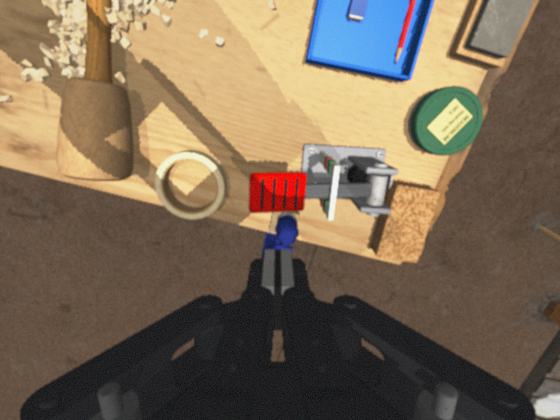

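View pics/w6.png

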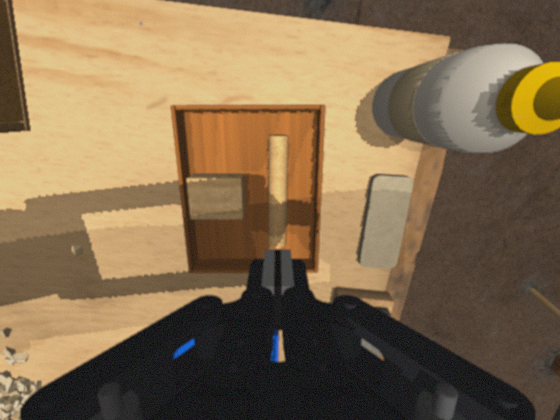

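View pics/s6.png

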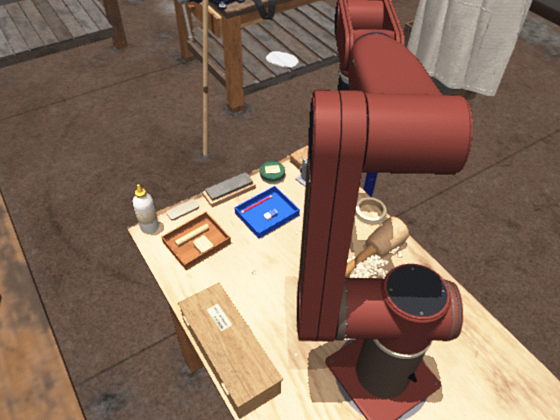

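```bash
python3 -W ignore - <<'E'
from h import *
c=cal("w7");W=cloud(np.load("pics/w7.npz")["d"],c)
p=cv2.imread("pics/w7.png").astype(int)
m=(p[...,2]>150)&(p[...,1]<60)&(p[...,0]<60);m[:,:240]=0;m[:,315:]=0;m[:160]=0;m[225:]=0
Q=W[m];Q=Q[(Q[:,2]>.11)&(Q[:,2]<.155)];print(len(Q),Q.min(0).round(3),Q.max(0).round(3),Q.mean(0).round(4))
print(cv2.minAreaRect(Q[:,:2].astype(np.float32)*1000))
A=np.c_[Q[:,:2],np.ones(len(Q))];s=np.linalg.lstsq(A,Q[:,2],rcond=None)[0];print("slope",s,np.hypot(*s[:2]),np.degrees(np.arctan2(-s[1],-s[0])))
b=(p[...,0]>80)&(p[...,2]<50)&(p[...,1]<60);b[:200]=0;b[265:]=0;b[:,:255]=0;b[:,305:]=0
B=W[b];print("clamp",B.min(0).round(3),B.max(0).round(3))
print("hinge roller",W[185,376].round(3),W[200,376].round(3),W[172,376].round(3), "gate",W[190,334].round(3),W[168,335].round(3),W[216,332].round(3))
E
```

```text
1556 [ 0.505 -0.283  0.122] [ 0.562 -0.236  0.142] [ 0.5328 -0.2569  0.1335]
((534.6156005859375, -259.1282958984375), (55.93471145629883, 39.621337890625), 13.2269868850708)
slope [-0.29323051 -0.07659807  0.2700041 ] 0.30306994897840195 14.639743547863654
clamp [ 0.513 -0.767 -0.905] [ 0.663 -0.183  0.422]
hinge roller [ 0.641 -0.232  0.098] [ 0.646 -0.248  0.1  ] [ 0.635 -0.218  0.099] gate [ 0.592 -0.245  0.12 ] [ 0.585 -0.223  0.122] [ 0.598 -0.273  0.121]
```

```bash
python3 -W ignore - <<'E'
from h import *
R=np.radians
W=cloud(np.load("pics/w7.npz")["d"],cal("w7"));print("clamp",[W[v,u].round(3) for u,v in((287,222),(287,232),(290,240),(272,243))])
p=[0.530,-0.2603]
move_l(p+[0.15],feed=.2)
f0=observe()["ft_force"]
print(move_l(p+[0.112],feed=.05,max_force=25))
o=observe();print(o["time_s"],o["eef_pos"].round(4),(o["ft_force"]-f0).round(2))
print(move_l(p+[0.0985],feed=.04,max_force=25))
hold(.3);o=observe();print(o["time_s"],o["eef_pos"].round(4),(o["ft_force"]-f0).round(2))
snap("wrist","w8");snap("top","t8");snap("scene","s8")
E
```

```text
clamp [array([ 0.561, -0.312,  0.067]), array([ 0.563, -0.32 ,  0.08 ]), array([ 0.569, -0.33 ,  0.08 ]), array([ 0.567, -0.425, -0.105])]
False
26.6083 [ 0.5292 -0.2606  0.1116] [-4.09 -0.93  5.3 ]
False
27.3917 [ 0.5296 -0.2608  0.0986] [-4.45 -0.99  5.68]
```

View pics/w8.png

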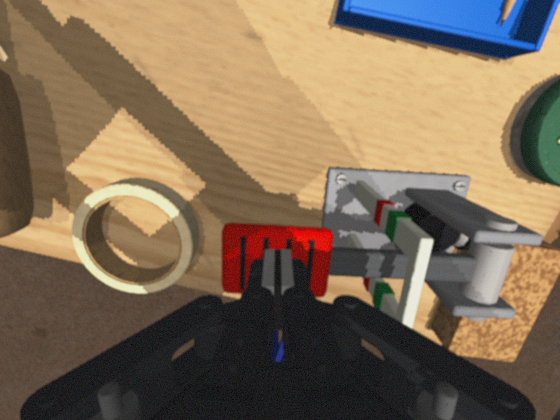

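```bash
python3 -W ignore - <<'E'
from h import *
c=cal("w8");W=cloud(np.load("pics/w8.npz")["d"],c)
p=cv2.imread("pics/w8.png").astype(int)
m=(p[...,2]>140)&(p[...,1]<60)&(p[...,0]<60);m[:,:215]=0;m[:,335:]=0;m[:215]=0;m[300:]=0
m=cv2.erode(m.astype(np.uint8),np.ones((3,3)))>0
Q=W[m];print(len(Q),Q.min(0).round(3),Q.max(0).round(3))
yaw=np.radians(14.4);u=Q[:,0]*np.cos(yaw)+Q[:,1]*np.sin(yaw);v=-Q[:,0]*np.sin(yaw)+Q[:,1]*np.cos(yaw)
k=(Q[:,2]>.08)&(Q[:,2]<.13)
for _ in range(3):
    s=np.linalg.lstsq(np.c_[u,v,np.ones(len(u))][k],Q[k,2],rcond=None)[0];r=Q[:,2]-np.c_[u,v,np.ones(len(u))]@s;k=abs(r)<.003
h=np.array([.6415,-.2325]);t=np.array([np.cos(yaw),np.sin(yaw)]);uc=(np.array([.53,-.26])@t)
print("n",k.sum(),"slope",s, "angle",.3-np.arctan(-s[0]), "z med",np.median(Q[k,2]),"u range",u[k].min(),u[k].max())
i=cv2.imread("pics/w8.png");cv2.imwrite("pics/w8a.png",cv2.resize(i[160:340,210:470],None,fx=3,fy=3,interpolation=cv2.INTER_CUBIC))
E
```

```text
1257 [ 0.502 -0.264  0.094] [ 0.554 -0.184  0.241]
n 1249 slope [-0.01329325 -0.09223303  0.06977547] angle 0.2867075290879458 z med 0.09798486521759839 u range 0.4206154030977206 0.4757217301934559
```

View pics/w8a.png

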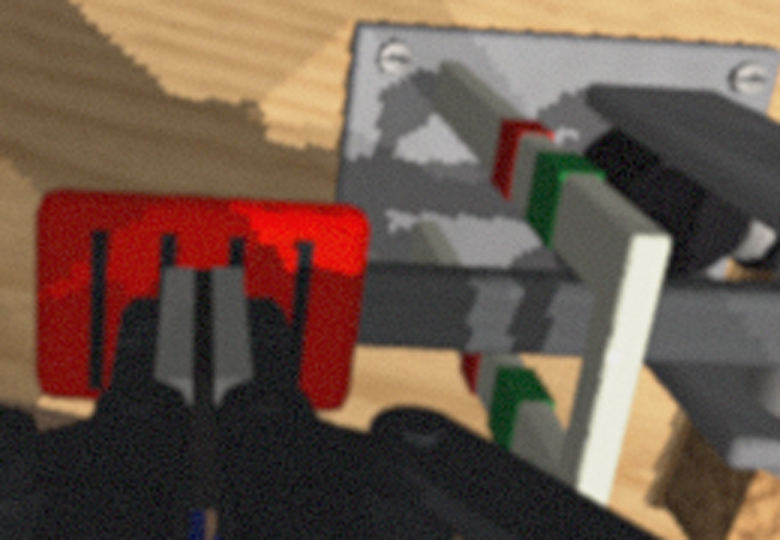

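```bash
python3 -W ignore - <<'E'
import cv2
i=cv2.imread("pics/s8.png");j=cv2.imread("pics/t8.png")
cv2.imwrite("pics/s8a.png",cv2.hconcat([cv2.resize(i[140:230,290:380],(400,400),interpolation=cv2.INTER_CUBIC),cv2.resize(j[140:240,320:420],(400,400),interpolation=cv2.INTER_CUBIC)]))
E
```

```text
(no output)
```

View pics/s8a.png

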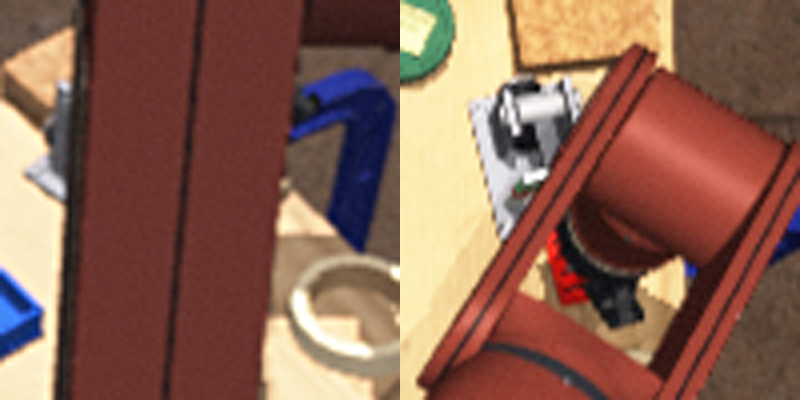

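```bash
python3 -W ignore - <<'E'
from h import *
for _ in range(3):
    hold(1.4);o=observe();print(o["time_s"],o["eef_pos"].round(4),o["ft_force"].round(2))
snap("wrist","w9");snap("top","t9")
a,b=[np.load(f"pics/{n}.npz")["d"] for n in("w8","w9")]
print("depth change on paddle mm",1000*np.median((b-a)[228:240,230:325]))
i=cv2.imread("pics/t9.png");cv2.imwrite("pics/t9a.png",cv2.resize(i[125:275,160:420],None,fx=3,fy=3,interpolation=cv2.INTER_CUBIC))
E
```

```text
28.9417 [ 0.5296 -0.2609  0.0987] [-4.07 -0.39  7.34]
30.3417 [ 0.5296 -0.2609  0.0987] [-4.47 -0.86  7.85]
31.7417 [ 0.5296 -0.2609  0.0987] [-4.87 -0.97  8.33]
depth change on paddle mm 0.02835691
```

View pics/t9a.png

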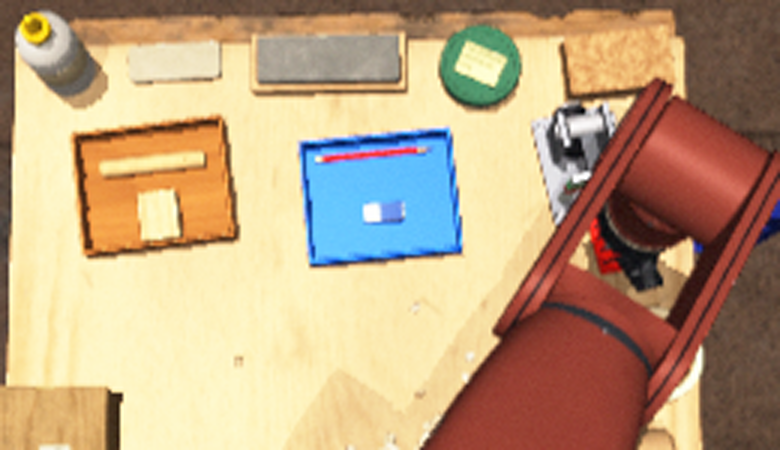

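The force reads about 8 N, which matches half travel. The lever is steady and all three pieces are in their trays, so I'm handing in.

```bash
python3 -W ignore -c "
from plant import *
print(job_done())"
```

```text
the job is handed in; nothing more can be done
None
```

The job is handed in at about 32 s on the robot's clock. The dowel and block are in the wooden tray, the eraser is in the blue tray beside the pencil, and the lever was still held down at half travel.

**Trays:** the last top picture shows all three pieces lying in their trays and let go. The bystanders in view look unmoved. The arm hid the mallet and most of the tape roll in that picture, so I did not check those two at the end.

**Lever:** I pressed it with the shut fingertips only after all three pieces were in place, and held it for more than 4 s before handing in.
- **Angle:** the paddle's slope in the wrist camera's depth image gives about 0.29 rad. The fingertip height of 98.7 mm, against 98 mm when level, agrees. Both are inside the green band (0.22 to 0.38 rad).
- **Steadiness:** the paddle's distance in the wrist camera's depth image changed by less than 0.1 mm over the hold.

**One disagreement:** just after pressing, the wrist sensor read only 5.7 N, below the 8 N expected at half travel. It rose to about 8.3 N while the fingertips stayed still, along with a sideways reading of about 4 to 5 N on the fingertips. I relied on the angle measurement.

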